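# Pack up the rest pad to the height of the pillar

## Robot

A 6-joint arm with a two-finger parallel gripper is mounted at the origin on a cart in front of the work surface, level with it; the furniture and walls round the work are solid. World frame = base frame: x ahead of the robot, y to its left, z up, the work surface at z = 0. Lengths are in m, angles in rad, forces in N, time in s.
With the tool pointing down it reaches from about 0.3 to 0.85 m from the base axis. Payload 5.4 kg.
Tool frame: the origin (TCP) lies midway between the tips of the shut fingers; the grasp point (between the pads) lies 19 mm behind it; z points along the fingers, y is the line along which they close (so a half turn about z gives the same grasp; the last joint's range is limited). The gripper opens to 85 mm and grips with 20 to 120 N. Pads are 22 mm wide; open, the fingers measure 114 mm over their backs; the gripper's body (76 mm by 85 mm) begins 54 mm behind the grasp point. The pads swing forward as they close: fully open they stand 13 mm farther back than shut.
Start: joints at [1.026, 0.158, 1.597, -0, 1.386, -0.21], TCP at [0.189, 0.543, 0.231] pointing down, gripper open.
Joint ranges: [-2.91, 2.91], [-0.94, 2.29], [0.18, 2.7], [-1.29, 4.43], [0.17, 2.64], [-3, 3]. Speed limits (rad/s): [2.57, 2.57, 3.14, 3.14, 3.14, 3.14].

## Interface

Orientations are given as a unit quaternion [w, x, y, z].
In Python, from workcell import state, eyes, job gives the robot as it stands.
- The arm moves only by the tool send_rows, never from a script. Its argument "rows" is a list of rows, each a list of 6 numbers: the shift along the world's x, y, z normalised to -1 to 1, where 1 is 40 cm, then the turn, a rotation vector about the world's x, y, z normalised to -1 to 1, where 1 is 2 pi rad. In form: [[x, y, z, rx, ry, rz], ...]. A call has 1 to 5 rows; each row is the pose to reach, as a shift and turn from the pose commanded when the call began, turning the shorter way round; what a row does not reach only later rows make up. A row lasts 1/8 s, in which the tool goes at most 62.5 mm and 10.7 degrees, less where a joint would pass 70% of its speed; a pose out of reach is approached as far as the arm can. A call with a number of a shift or a turn outside -1 to 1 is refused whole. A call with a gripper value outside its range is refused whole. "jaw" is the opening, from 0 (shut) to 1 (fully open), set as the call begins (left out, the last holds). The fingers move at their own pace and stop on an object; "newtons" is the grip in N (left out, the last holds). Time passes only in rows, so rows that repeat a pose let the fingers close. It gives the time, the measured TCP pose, the force, the opening and the grip force at its end, in the units of the state.
- state(): the state, without advancing time (a new reading comes with each control period).
- eyes.get_image(name): name is "scene" or "top"; returns a dict with "pixels" (384x512x3 uint8, red, green, blue), "range_z" (384x512 float32, m along the optical axis (not along the pixel's ray), 0 where there is no reading), "K" (3x3 intrinsics, pixels), "world_to_cam" (4x4, takes a point from world to camera coordinates). Camera axes: x right, y up, looking along -z (the intrinsics and any distortion apply to the point x, -y, -z); pixel columns grow to the right and rows downward; lengths in m; the calibration is good to about 2 mm. A picture is of the moment at which its call begins.
- job.finish_job(): hands the job in; it is judged then, once.
The state is a dict: "clock": time; "q": joint angles; "qd": joint speeds; "joint_torque": joint torques, N m; "position": TCP position; "eef_rot": TCP orientation; "contact_force": force on the tool from outside, world axes, zero at the start; "ft_torque": the same for the moment, N m; "grip_width": opening from 0.0 (shut) to 1.0 (fully open); "finger_force": force on a finger pad.
Only numpy, scipy, OpenCV 4.12 (cv2) and the standard library are available. Lean on these libraries where they do the work, as an engineer would, in place of code of your own. Each camera call takes 0.05 s, during which the arm holds its last target. There are 200 camera calls.

## Task

A long part is to lie level across the round metal pillar that stands close behind the grey packing pad and a stack of packing plates on that pad. Choose the coloured plates whose thicknesses together make up the gap, and stack them flat and squarely on the pad's black rectangle, so that the top of the stack is level with the top of that pillar. Leave the plates you do not need away from the pad, and leave the cup, the paint pots and the figure where they are.

Things in the scene. Friction and masses are not known exactly. Their poses are not given: they have to be found in the camera images.
- pad_top (a point): Packing pad: fixed low grey metal block, 94 x 70 mm and 12 mm high, with a black rubber rectangle of 68 x 44 mm (a plate's outline) in the middle of its top. The point is the centre of the top face, 12 mm above the table; x is the long direction and points to the pillar in use, z is up.
- pillar_brass_top (a point): Rest pillar of yellow brass, fixed, 42 mm high from the table, round foot 42 mm and round flat top 32 mm across. The point is the centre of its top face. Of the three pillars, the one in use stands 100 mm from the pad's centre along the pad's x; the other two are parked farther back, one to the left and one to the right, more than 150 mm from the pad.
- pillar_black_top (a point): Rest pillar of dark, nearly black steel, fixed, 54 mm high from the table, round foot 42 mm and round flat top 32 mm across. The point is the centre of its top face. Of the three pillars, the one in use stands 100 mm from the pad's centre along the pad's x; the other two are parked farther back, one to the left and one to the right, more than 150 mm from the pad.
- pillar_silver_top (a point): Rest pillar of bright silver aluminium, fixed, 60 mm high from the table, round foot 42 mm and round flat top 32 mm across. The point is the centre of its top face. Of the three pillars, the one in use stands 100 mm from the pad's centre along the pad's x; the other two are parked farther back, one to the left and one to the right, more than 150 mm from the pad.
- plate_yellow_mid (a point): Loose yellow plastic packing plate, 68 mm (its x) x 44 mm (its y) x 12 mm thick (its z), with two thin dark marks across each broad face; lies flat on the table. The point is its centre, half-way up. 54 g, up to a third more or less. Grasp across the 44 mm.
- plate_red_mid (a point): Loose red plastic packing plate, 68 mm (its x) x 44 mm (its y) x 18 mm thick (its z), with two thin dark marks across each broad face; lies flat on the table. The point is its centre, half-way up. 66 g, up to a third more or less. Grasp across the 44 mm.
- plate_green_mid (a point): Loose green plastic packing plate, 68 mm (its x) x 44 mm (its y) x 24 mm thick (its z), with two thin dark marks across each broad face; lies flat on the table. The point is its centre, half-way up. 78 g, up to a third more or less. Grasp across the 44 mm.
- plate_blue_mid (a point): Loose blue plastic packing plate, 68 mm (its x) x 44 mm (its y) x 36 mm thick (its z), with two thin dark marks across each broad face; lies flat on the table. The point is its centre, half-way up. 102 g, up to a third more or less. Grasp across the 44 mm.
- water_cup: Loose white tapered cup, 73 mm across, 96 mm high; bystander, to be left where it stands. Origin at its underside, z up.
- paint_pot_teal: Loose teal paint pot, 36 mm across, 46 mm high; bystander, to be left where it stands. Origin at its underside, z up.
- paint_pot_black: Loose small paint pot with white cap, 33 mm across, 45 mm high; bystander, to be left where it stands. Origin at its underside, z up.
- figure_warden: Loose little painted gaming figure on a round base, 46 x 61 x 67 mm; bystander, to be left where it stands. Origin at its underside, z up.
Things that resemble listed ones, but are neither listed nor needed, are in the scene too. What is meant by the part that bears plate_blue_mid is not pink or red, and is the larger of those in its own colour.

How it is judged:
At the end, for the whole second after the job is handed in: The stack's top is within 2.5 mm of the height of the top of the pillar next to the pad; each plate used lies flat (4 degrees), within 15 mm of the pad's centre and 14 degrees of its long direction; every other plate is over 85 mm from the pad's centre; all plates are at rest (((horizontal distance between pillar_brass_top and pad_top below 0.13 m and ((z of plate_yellow_mid in the frame of pillar_brass_top between -0.0085 and -0.0035 m and horizontal distance between plate_yellow_mid and pad_top below 0.015 m) or (z of plate_red_mid in the frame of pillar_brass_top between -0.0115 and -0.0065 m and horizontal distance between plate_red_mid and pad_top below 0.015 m) or (z of plate_green_mid in the frame of pillar_brass_top between -0.0145 and -0.0095 m and horizontal distance between plate_green_mid and pad_top below 0.015 m) or (z of plate_blue_mid in the frame of pillar_brass_top between -0.0205 and -0.0155 m and horizontal distance between plate_blue_mid and pad_top below 0.015 m)) and (horizontal distance between plate_yellow_mid and pad_top above 0.085 m or (horizontal distance between plate_yellow_mid and pad_top below 0.015 m and angle between the z axis of plate_yellow_mid and the z axis of pad_top, either way round below 0.07 rad and angle between the x axis of plate_yellow_mid and the x axis of pad_top, either way round below 0.25 rad and z of plate_yellow_mid in the frame of pillar_brass_top below -0.002 m)) and (horizontal distance between plate_red_mid and pad_top above 0.085 m or (horizontal distance between plate_red_mid and pad_top below 0.015 m and angle between the z axis of plate_red_mid and the z axis of pad_top, either way round below 0.07 rad and angle between the x axis of plate_red_mid and the x axis of pad_top, either way round below 0.25 rad and z of plate_red_mid in the frame of pillar_brass_top below -0.002 m)) and (horizontal distance between plate_green_mid and pad_top above 0.085 m or (horizontal distance between plate_green_mid and pad_top below 0.015 m and angle between the z axis of plate_green_mid and the z axis of pad_top, either way round below 0.07 rad and angle between the x axis of plate_green_mid and the x axis of pad_top, either way round below 0.25 rad and z of plate_green_mid in the frame of pillar_brass_top below -0.002 m)) and (horizontal distance between plate_blue_mid and pad_top above 0.085 m or (horizontal distance between plate_blue_mid and pad_top below 0.015 m and angle between the z axis of plate_blue_mid and the z axis of pad_top, either way round below 0.07 rad and angle between the x axis of plate_blue_mid and the x axis of pad_top, either way round below 0.25 rad and z of plate_blue_mid in the frame of pillar_brass_top below -0.002 m))) or (horizontal distance between pillar_black_top and pad_top below 0.13 m and ((z of plate_yellow_mid in the frame of pillar_black_top between -0.0085 and -0.0035 m and horizontal distance between plate_yellow_mid and pad_top below 0.015 m) or (z of plate_red_mid in the frame of pillar_black_top between -0.0115 and -0.0065 m and horizontal distance between plate_red_mid and pad_top below 0.015 m) or (z of plate_green_mid in the frame of pillar_black_top between -0.0145 and -0.0095 m and horizontal distance between plate_green_mid and pad_top below 0.015 m) or (z of plate_blue_mid in the frame of pillar_black_top between -0.0205 and -0.0155 m and horizontal distance between plate_blue_mid and pad_top below 0.015 m)) and (horizontal distance between plate_yellow_mid and pad_top above 0.085 m or (horizontal distance between plate_yellow_mid and pad_top below 0.015 m and angle between the z axis of plate_yellow_mid and the z axis of pad_top, either way round below 0.07 rad and angle between the x axis of plate_yellow_mid and the x axis of pad_top, either way round below 0.25 rad and z of plate_yellow_mid in the frame of pillar_black_top below -0.002 m)) and (horizontal distance between plate_red_mid and pad_top above 0.085 m or (horizontal distance between plate_red_mid and pad_top below 0.015 m and angle between the z axis of plate_red_mid and the z axis of pad_top, either way round below 0.07 rad and angle between the x axis of plate_red_mid and the x axis of pad_top, either way round below 0.25 rad and z of plate_red_mid in the frame of pillar_black_top below -0.002 m)) and (horizontal distance between plate_green_mid and pad_top above 0.085 m or (horizontal distance between plate_green_mid and pad_top below 0.015 m and angle between the z axis of plate_green_mid and the z axis of pad_top, either way round below 0.07 rad and angle between the x axis of plate_green_mid and the x axis of pad_top, either way round below 0.25 rad and z of plate_green_mid in the frame of pillar_black_top below -0.002 m)) and (horizontal distance between plate_blue_mid and pad_top above 0.085 m or (horizontal distance between plate_blue_mid and pad_top below 0.015 m and angle between the z axis of plate_blue_mid and the z axis of pad_top, either way round below 0.07 rad and angle between the x axis of plate_blue_mid and the x axis of pad_top, either way round below 0.25 rad and z of plate_blue_mid in the frame of pillar_black_top below -0.002 m))) or (horizontal distance between pillar_silver_top and pad_top below 0.13 m and ((z of plate_yellow_mid in the frame of pillar_silver_top between -0.0085 and -0.0035 m and horizontal distance between plate_yellow_mid and pad_top below 0.015 m) or (z of plate_red_mid in the frame of pillar_silver_top between -0.0115 and -0.0065 m and horizontal distance between plate_red_mid and pad_top below 0.015 m) or (z of plate_green_mid in the frame of pillar_silver_top between -0.0145 and -0.0095 m and horizontal distance between plate_green_mid and pad_top below 0.015 m) or (z of plate_blue_mid in the frame of pillar_silver_top between -0.0205 and -0.0155 m and horizontal distance between plate_blue_mid and pad_top below 0.015 m)) and (horizontal distance between plate_yellow_mid and pad_top above 0.085 m or (horizontal distance between plate_yellow_mid and pad_top below 0.015 m and angle between the z axis of plate_yellow_mid and the z axis of pad_top, either way round below 0.07 rad and angle between the x axis of plate_yellow_mid and the x axis of pad_top, either way round below 0.25 rad and z of plate_yellow_mid in the frame of pillar_silver_top below -0.002 m)) and (horizontal distance between plate_red_mid and pad_top above 0.085 m or (horizontal distance between plate_red_mid and pad_top below 0.015 m and angle between the z axis of plate_red_mid and the z axis of pad_top, either way round below 0.07 rad and angle between the x axis of plate_red_mid and the x axis of pad_top, either way round below 0.25 rad and z of plate_red_mid in the frame of pillar_silver_top below -0.002 m)) and (horizontal distance between plate_green_mid and pad_top above 0.085 m or (horizontal distance between plate_green_mid and pad_top below 0.015 m and angle between the z axis of plate_green_mid and the z axis of pad_top, either way round below 0.07 rad and angle between the x axis of plate_green_mid and the x axis of pad_top, either way round below 0.25 rad and z of plate_green_mid in the frame of pillar_silver_top below -0.002 m)) and (horizontal distance between plate_blue_mid and pad_top above 0.085 m or (horizontal distance between plate_blue_mid and pad_top below 0.015 m and angle between the z axis of plate_blue_mid and the z axis of pad_top, either way round below 0.07 rad and angle between the x axis of plate_blue_mid and the x axis of pad_top, either way round below 0.25 rad and z of plate_blue_mid in the frame of pillar_silver_top below -0.002 m)))) and linear speed of each of plate_yellow, plate_red, plate_green, plate_blue below 0.01 m/s); the robot touches nothing.
It fails at once if the cup, a paint pot or the figure is shifted by more than 30 mm or tipped (distance of any of water_cup, paint_pot_teal, paint_pot_black, figure_warden from where it was at the start of the episode above 0.03 m or angle between any of water_cup, paint_pot_teal, paint_pot_black, figure_warden's own z axis and vertical above 0.5 rad).
It also fails if it takes over 56 s, if anything falls off the work surface, if the arm or the gripper's body presses on something with over 40 N, if the wrist force passes 120 N, or if a joint passes its speed limit or range.

## Working session

There is one attempt and no reset: what is moved stays moved. The work goes in short steps, Python scripts to look and compute and a tool call to move; the robot and the scene stay as the last step left them, time stands still between calls to the robot, and variables do not carry over. Pictures are saved under pics/ and viewed, at most 10 in all, crops included, and the job is handed in when it is done.

Besides the shell and the picture viewer there is one more tool, called after "Request:" as name(argument=value, ...) on one line, values as JSON. send_rows: Moves the arm, as the interface text tells. Scaled input: -1 to 1 covers 40 cm each way for a shift and 2 pi rad each way for a turn. Its arguments: {"type":"object","properties":{"rows":{"type":"array","items":{"type":"array","items":{"type":"number"}}},"jaw":{"type":"number"},"newtons":{"type":"number"}},"required":["rows"]}

```bash
mkdir -p pics; cat > h.py <<'E'
import numpy as np, cv2
from workcell import state, eyes, job
def grab(n):
    d=eyes.get_image(n); R=d["range_z"]; K=d["K"]; T=np.linalg.inv(d["world_to_cam"])
    v,u=np.mgrid[:384,:512]
    c=np.stack([(u-K[0,2])/K[0,0]*R,-(v-K[1,2])/K[1,1]*R,-R,np.ones_like(R)],-1)
    P=(c@T.T)[...,:3]; P[R==0]=np.nan
    return d,P
E
python3 - <<'E'
from h import *
for n in("top","scene"):
    d,P=grab(n); np.savez(n+'.npz',px=d["pixels"],P=P)
    cv2.imwrite(f"pics/{n}0.png",cv2.resize(d["pixels"][...,::-1],(800,600)))
    print({k:v for k,v in d.items() if k not in("pixels","range_z")})
print(state())
E
```

```text
{'K': array([[376.18208223,   0.        , 254.6791731 ],
       [  0.        , 376.18208223, 194.9297477 ],
       [  0.        ,   0.        ,   1.        ]]), 'world_to_cam': array([[ 0.02773481, -0.99953119, -0.01296874, -0.04258538],
       [ 0.98504561,  0.02512127,  0.17045256, -0.57188976],
       [-0.17004686, -0.01750227,  0.98528054, -0.91094108],
       [ 0.        ,  0.        ,  0.        ,  1.        ]])}
{'K': array([[409.69199031,   0.        , 250.51605294],
       [  0.        , 409.69199031, 196.73715133],
       [  0.        ,   0.        ,   1.        ]]), 'world_to_cam': array([[ 0.7236156 , -0.68986652, -0.02155557, -0.44309486],
       [ 0.47057651,  0.47026956,  0.74659513, -0.283921  ],
       [-0.50491406, -0.55039143,  0.66492937, -0.9539729 ],
       [ 0.        ,  0.        ,  0.        ,  1.        ]])}
{'clock': 0.1, 'q': array([ 1.02590835e+00,  1.58976591e-01,  1.59812802e+00, -6.24115910e-05,
        1.38620173e+00, -2.10126735e-01]), 'qd': array([ 0.00151537, -0.00149854, -0.00306828,  0.00118056, -0.00093718,
       -0.00164437]), 'joint_torque': array([-5.41545869e-04, -3.96992862e+01, -3.32336998e+01, -3.23645363e-04,
        4.24645550e-03, -1.06070271e-05]), 'position': array([0.18867209, 0.54257915, 0.23040978]), 'eef_rot': array([-2.87325833e-04,  1.66594417e-01,  9.86025134e-01, -8.07816740e-04]), 'contact_force': array([-0.30917731, -1.16952646, -0.57235259]), 'ft_torque': array([-0.00185802, -0.01090041,  0.00680292]), 'finger_force': 0.0, 'grip_width': 1.0012328943795152}
```

View pics/top0.png

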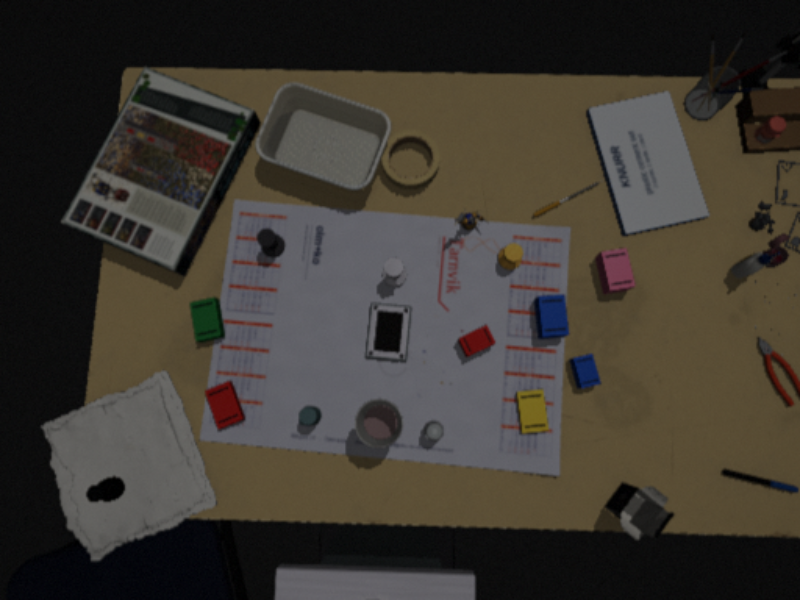

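View pics/scene0.png

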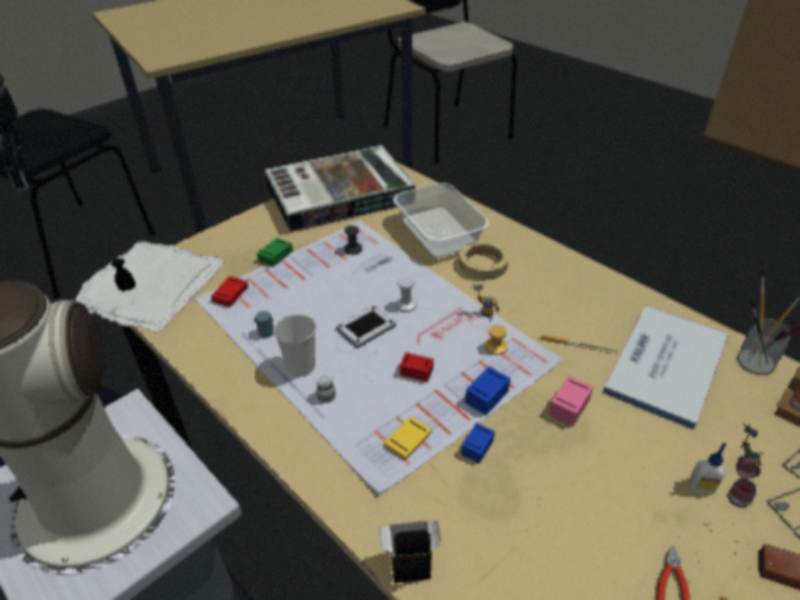

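The pictures show the silver pillar, at (392,270) in the top view, standing next to the pad at (388,332). The gap is 60-12 = 48 mm, so I need blue (36) and yellow (12). The larger blue plate is at (551,316) and yellow is at (532,411). I'll measure these next.

```bash
cat >> h.py <<'E'
def plate(P,px,col,box=None,top=None):
    hsv=cv2.cvtColor(px,cv2.COLOR_RGB2HSV); h,s,v=[hsv[...,i].astype(int) for i in range(3)]
    m=dict(blue=(h>105)&(h<130)&(s>140),yellow=(h>22)&(h<35)&(s>170)&(v>80),
      black=(v<30))[col]&np.isfinite(P[...,2])
    if box: 
        q=np.zeros_like(m);q[box[1]:box[3],box[0]:box[2]]=1;m&=q
    m=cv2.morphologyEx(m.astype(np.uint8),cv2.MORPH_CLOSE,np.ones((5,5)))
    n,l,st,_=cv2.connectedComponentsWithStats(m); out=[]
    for i in range(1,n):
        if st[i,4]<120: continue
        p=P[l==i]; p=p[np.isfinite(p[:,2])]; z=np.percentile(p[:,2],80); p=p[abs(p[:,2]-z)<.005]
        c,wh,a=cv2.minAreaRect((p[:,:2]*1000).astype(np.float32))
        if wh[0]<wh[1]: a+=90
        print(col,st[i,:2],len(p),'c',np.round(c,1),'mean',np.round(p.mean(0)*1000,1),'size',np.round(wh,1),'long axis deg',round((a+90)%180-90,1))
E
python3 - <<'E'
from h import *
for n in("top","scene"):
    f=np.load(n+'.npz');px,P=f['px'],f['P'];print(n)
    plate(P,px,'blue');plate(P,px,'yellow')
    if n=='top': plate(P,px,'black',(232,195,265,233))
    else: plate(P,px,'black',(218,190,250,218))
    for nm,(u,v) in dict(pil=(251,171) if n=='top' else (260,183),small=(305,218) if n=='top' else (268,233)).items(): print(nm,np.round(P[v,u],3))
f=np.load('top.npz');P=f['P']
b=P[155:190,235:268].reshape(-1,3);print('pillar top',np.nanmedian(b[b[:,2]>.05],0))
for nm,(x,y) in dict(gold=(511,256),fig=(468,220),cup=(378,424)).items():
    x=int(x*.64);y=int(y*.64);b=P[y-12:y+13,x-12:x+13].reshape(-1,3);b=b[b[:,2]>.03];print(nm,b.mean(0).round(3),b[:,2].max())
E
```

```text
top
blue [342 189] 419 c [ 564.7 -281.5] mean [ 564.7 -281.4   35.8] size [65.4 43.7] long axis deg 4.8
blue [365 227] 231 c [ 476.  -337.6] mean [ 475.9 -337.6   25.2] size [48.3 31.8] long axis deg 13.7
blue [  4 333] 3257 c [ 88.6 526.8] mean [  62.6  476.  -254.6] size [149.2 447.4] long axis deg -87.9
yellow [331 250] 412 c [ 408.1 -251.8] mean [ 408.2 -251.1   11.5] size [64.2 42.5] long axis deg 7.0
black [240 200] 364 c [533.9 -11.1] mean [533.3 -11.   11.8] size [40.7 65.1] long axis deg -3.6
pil [ 0.632 -0.016  0.061]
small [ 0.519 -0.158  0.029]
scene
blue [298 235] 324 c [ 562.7 -284.1] mean [ 561.6 -284.9   35.7] size [65.9 42.7] long axis deg 6.5
blue [296 271] 224 c [ 474.2 -339.8] mean [ 473.1 -340.2   24.9] size [48.6 31.1] long axis deg 13.0
yellow [247 268] 331 c [ 405.4 -255.4] mean [ 404.6 -255.6   12. ] size [64.9 38.6] long axis deg 6.1
black [223 201] 146 c [532.6 -12.6] mean [532.1 -12.7  12.2] size [34.9 59.5] long axis deg -6.2
pil [ 0.626 -0.028  0.058]
small [ 0.519 -0.168  0.028]
pillar top [ 0.63459803 -0.01680092  0.05961112]
gold [ 0.669 -0.216  0.042] 0.04626066428562836
fig [ 0.725 -0.136  0.046] 0.06693780549349515
cup [0.38  0.003 0.052] 0.09841934170250277
```

Request:
send_rows(rows=[[0.63, -0.76, 0, 0, 0, 0.0714], [0.63, -0.76, 0, 0, 0, 0.0714], [0.63, -0.76, 0, 0, 0, 0.0714], [0.63, -0.76, 0, 0, 0, 0.0714], [0.63, -0.76, 0, 0, 0, 0.0714]], jaw=1, newtons=40)

```text
clock: 0.72
position: [0.3824, 0.3091, 0.2311]
eef_rot: [-0.0, -0.057, 0.998, -0.0]
contact_force: [0.6, 0.3, -0.2]
grip_width: 0.999
finger_force: 0.0
```

Request:
send_rows(rows=[[0.05, -0.78, 0, 0, 0, 0], [0.05, -0.78, 0, 0, 0, 0], [0.05, -0.78, 0, 0, 0, 0], [0.05, -0.78, 0, 0, 0, 0], [0.05, -0.78, 0, 0, 0, 0]])

```text
clock: 1.35
position: [0.4012, -0.0028, 0.2312]
eef_rot: [0.0, -0.057, 0.998, -0.0]
contact_force: [0.6, 0.2, -0.2]
grip_width: 1.002
finger_force: 0.0
```

Request:
send_rows(rows=[[0.0, -0.6, -0.2, 0, 0, 0], [0.0, -0.6, -0.2, 0, 0, 0], [0.0, -0.6, -0.2, 0, 0, 0], [0.0, -0.6, -0.2, 0, 0, 0], [0.0, -0.6, -0.2, 0, 0, 0]])

```text
clock: 1.98
position: [0.4002, -0.2434, 0.1494]
eef_rot: [-0.001, -0.054, 0.999, 0.001]
contact_force: [-0.3, 0.9, -0.5]
grip_width: 1.0
finger_force: 0.0
```

Request:
send_rows(rows=[[0.015, -0.019, -0.15, 0, 0, 0], [0.015, -0.019, -0.29, 0, 0, 0], [0.015, -0.019, -0.29, 0, 0, 0], [0.015, -0.019, -0.29, 0, 0, 0]])

```text
clock: 2.48
position: [0.4089, -0.2491, 0.0374]
eef_rot: [0.001, -0.057, 0.998, -0.001]
contact_force: [0.3, -0.9, 0.3]
grip_width: 0.999
finger_force: 0.0
```

```bash
python3 - <<'E'
from h import *
s=state();print(s['position'],s['eef_rot'],s['q'])
d,P=grab("top");plate(P,d['pixels'],'yellow')
a=d['pixels'][...,::-1];d,P=grab("scene");plate(P,d['pixels'],'yellow')
b=d['pixels'][...,::-1]
cv2.imwrite('pics/c1.png',cv2.resize(np.hstack([a[200:330,280:420],b[200:330,180:320]]),None,fx=2.8,fy=2.8))
E
```

```text
[ 0.40885144 -0.24910337  0.03741848] [ 9.35316298e-04 -5.72673759e-02  9.98357933e-01 -1.00531970e-03] [-8.00410592e-01  1.66211944e-01  2.01235711e+00  1.21488948e-04
  9.60279147e-01 -2.48587399e+00]
yellow [247 269] 319 c [ 405.1 -255.3] mean [ 403.  -255.3   12.1] size [64.1 39.5] long axis deg 4.7
```

View pics/c1.png

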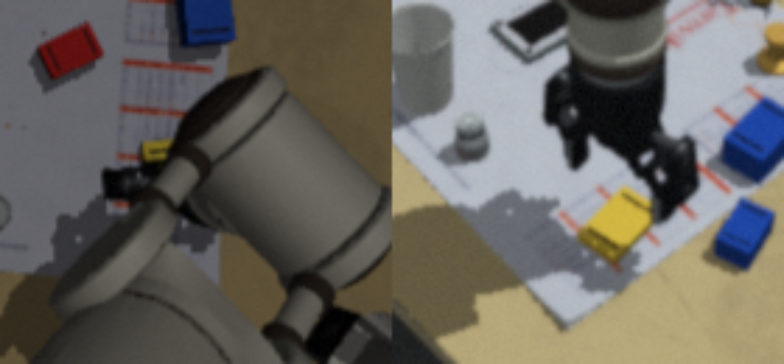

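The picture shows the fingers straddling the yellow plate, at about (620,190-225) in the right half. I'll go down now.

Request:
send_rows(rows=[[-0.004, -0.008, -0.065, 0, 0, 0], [-0.004, -0.008, -0.065, 0, 0, 0], [-0.004, -0.008, -0.065, 0, 0, 0]])

```text
clock: 2.95
position: [0.407, -0.2526, 0.0111]
eef_rot: [0.001, -0.057, 0.998, -0.001]
contact_force: [0.6, -0.4, 0.3]
grip_width: 0.999
finger_force: 0.0
```

Request:
send_rows(rows=[[0, -0.002, -0.021, 0, 0, 0], [0, -0.002, -0.021, 0, 0, 0]])

```text
clock: 3.2
position: [0.4059, -0.2524, 0.0007]
eef_rot: [-0.0, -0.057, 0.998, 0.0]
contact_force: [-0.2, 0.2, 0.4]
grip_width: 0.996
finger_force: 0.0
```

Request:
send_rows(rows=[[0, 0, 0, 0, 0, 0], [0, 0, 0, 0, 0, 0], [0, 0, 0, 0, 0, 0], [0, 0, 0, 0, 0, 0], [0, 0, 0, 0, 0, 0]], jaw=0, newtons=40)

```text
clock: 3.82
position: [0.4063, -0.2529, 0.0013]
eef_rot: [0.0, -0.057, 0.998, -0.0]
contact_force: [0.2, 0.4, 4.7]
grip_width: 0.504
finger_force: 41.0
```

Request:
send_rows(rows=[[0, 0, 0.1, 0, 0, 0], [0, 0, 0.25, 0, 0, 0], [0.05, 0.1, 0.3, 0, 0, -0.01], [0.15, 0.25, 0.3, 0, 0, -0.0281], [0.25, 0.4, 0.3, 0, 0, -0.0281]])

```text
clock: 4.45
position: [0.4961, -0.1072, 0.1212]
eef_rot: [0.0, 0.032, 0.999, -0.0]
contact_force: [0.3, -0.6, -1.4]
grip_width: 0.502
finger_force: 41.2
```

```bash
python3 -c "
from h import *
s=state();print(s['position'],s['eef_rot'],s['grip_width'],s['contact_force'])"
```

```text
[ 0.49610287 -0.10723432  0.12118852] [ 3.50230947e-04  3.23550967e-02  9.99476349e-01 -2.28860931e-04] 0.501731507276137 [ 0.31797675 -0.64988881 -1.37889551]
```

Request:
send_rows(rows=[[0.067, 0.203, 0, 0, 0, 0], [0.067, 0.203, 0, 0, 0, 0], [0.067, 0.203, -0.14, 0, 0, 0], [0.067, 0.203, -0.2, 0, 0, 0], [0.067, 0.203, -0.2, 0, 0, 0]])

```text
clock: 5.08
position: [0.5196, -0.0266, 0.0384]
eef_rot: [-0.003, 0.031, 1.0, 0.001]
contact_force: [-0.3, 0.3, 0.2]
grip_width: 0.504
finger_force: 41.2
```

Request:
send_rows(rows=[[0, 0, 0, 0, 0, 0]])

```text
clock: 5.2
position: [0.523, -0.0277, 0.042]
eef_rot: [0.001, 0.031, 1.0, -0.0]
contact_force: [-0.3, -0.0, -0.4]
grip_width: 0.504
finger_force: 41.2
```

Request:
send_rows(rows=[[0.025, 0.041, 0, 0, 0, 0], [0.025, 0.041, -0.05, 0, 0, 0], [0.025, 0.041, -0.05, 0, 0, 0]])

```text
clock: 5.58
position: [0.532, -0.01, 0.0207]
eef_rot: [-0.001, 0.031, 1.0, 0.0]
contact_force: [-0.2, 0.6, 0.3]
grip_width: 0.501
finger_force: 41.2
```

```bash
python3 - <<'E'
from h import *
s=state();print(s['position'],s['eef_rot'],s['q'])
d,P=grab("scene");plate(P,d['pixels'],'yellow')
b=d['pixels'][...,::-1]
cv2.imwrite('pics/c2.png',cv2.resize(b[150:260,180:320],None,fx=5,fy=5))
E
```

```text
[ 0.53204944 -0.01002995  0.02073671] [-5.89494886e-04  3.10282640e-02  9.99518307e-01  2.28704236e-04] [-2.46230535e-01  3.21493485e-01  1.86269219e+00  2.38381568e-04
  9.58656461e-01 -1.75509746e+00]
yellow [222 198] 110 c [517.2  -5.3] mean [517.7 -10.1  31.4] size [56.6 33.3] long axis deg 42.9
```

View pics/c2.png

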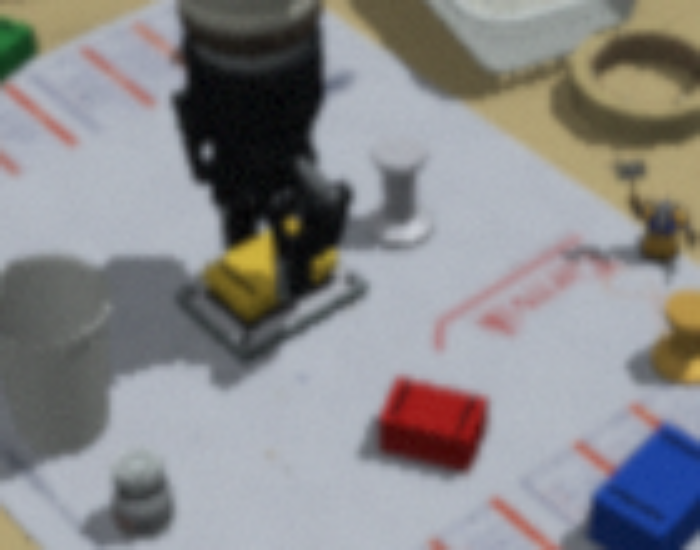

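The picture shows the yellow plate held level, squarely over the pad at (270,290). I'll lower it and release.

Request:
send_rows(rows=[[0.002, -0.004, -0.017, 0, 0, 0], [0.002, -0.004, -0.017, 0, 0, 0], [0.002, -0.004, -0.017, 0, 0, 0]])

```text
clock: 6.0
position: [0.5332, -0.0127, 0.0144]
eef_rot: [0.0, 0.032, 1.0, -0.0]
contact_force: [0.6, 0.6, -1.0]
grip_width: 0.504
finger_force: 41.2
```

Request:
send_rows(rows=[[0, 0, 0, 0, 0, 0], [0, 0, 0, 0, 0, 0], [0, 0, 0, 0, 0, 0], [0, 0, 0, 0, 0, 0]], jaw=1)

```text
clock: 6.5
position: [0.533, -0.0126, 0.0142]
eef_rot: [0.0, 0.031, 1.0, -0.0]
contact_force: [-0.3, 0.1, 0.3]
grip_width: 0.998
finger_force: 0.0
```

Request:
send_rows(rows=[[0, 0, 0.14, 0, 0, 0], [0, -0.05, 0.27, 0, 0, 0.01], [0.03, -0.2, 0.27, 0, 0, 0.0258], [0.06, -0.36, 0.27, 0, 0, 0.0258], [0.077, -0.51, 0.27, 0, 0, 0.0258]])

```text
clock: 7.12
position: [0.5641, -0.2179, 0.1225]
eef_rot: [0.0, -0.05, 0.999, -0.0]
contact_force: [0.5, 1.1, 0.0]
grip_width: 1.0
finger_force: 0.0
```

Request:
send_rows(rows=[[0, -0.16, 0, 0, 0, 0], [0, -0.16, -0.08, 0, 0, 0], [0, -0.16, -0.08, 0, 0, 0]])

```text
clock: 7.5
position: [0.5615, -0.2792, 0.0871]
eef_rot: [-0.003, -0.049, 0.999, 0.002]
contact_force: [1.2, 0.4, -0.7]
grip_width: 0.999
finger_force: 0.0
```

```bash
python3 - <<'E'
from h import *
s=state();print(s['position'],s['eef_rot'],s['q'])
for n in ("top","scene"):
    d,P=grab(n);plate(P,d['pixels'],'yellow');plate(P,d['pixels'],'blue')
E
```

```text
[ 0.56150474 -0.2791941   0.08705162] [-0.00250731 -0.04902222  0.99879202  0.00224301] [-6.53901133e-01  4.36352426e-01  1.55422570e+00  1.97397996e-04
  1.15774048e+00 -2.32286161e+00]
yellow [240 198] 392 c [535.4 -13.3] mean [534.7 -13.4  23.7] size [42.  65.1] long axis deg -3.4
blue [121 333] 90 c [152.1 357.6] mean [ 152.2  361.1 -256.7] size [74.7 22.1] long axis deg 53.9
blue [  4 347] 670 c [ 48.  667.7] mean [  46.5  681.4 -258. ] size [ 74.1 173.7] long axis deg -72.3
yellow [223 198] 199 c [531.5 -18.1] mean [530.3 -18.3  23.7] size [39.4 63.8] long axis deg -0.9
blue [298 235] 324 c [ 562.8 -283.5] mean [ 561.3 -285.    35.7] size [69.4 43.9] long axis deg 6.8
blue [296 271] 230 c [ 474.7 -339.3] mean [ 473.2 -339.8   25.2] size [50.  32.5] long axis deg 14.4
```

Request:
send_rows(rows=[[0.004, -0.009, 0, 0, 0, 0], [0.004, -0.009, -0.1, 0, 0, 0], [0.004, -0.009, -0.18, 0, 0, 0], [0.004, -0.009, -0.18, 0, 0, 0]])

```text
clock: 8.1
position: [0.5641, -0.282, 0.0163]
eef_rot: [-0.002, -0.05, 0.999, 0.001]
contact_force: [-0.3, 0.5, -0.0]
grip_width: 0.996
finger_force: 0.0
```

Request:
send_rows(rows=[[0, 0, 0, 0, 0, 0]])

```text
clock: 8.22
position: [0.5667, -0.2843, 0.0203]
eef_rot: [0.001, -0.05, 0.999, -0.001]
contact_force: [0.0, -0.3, 1.1]
grip_width: 1.001
finger_force: 0.0
```

Request:
send_rows(rows=[[-0.006, 0.003, -0.026, 0, 0, 0], [-0.006, 0.003, -0.026, 0, 0, 0]])

```text
clock: 8.48
position: [0.5626, -0.2822, 0.0076]
eef_rot: [-0.0, -0.05, 0.999, 0.0]
contact_force: [0.1, -0.0, -0.0]
grip_width: 0.998
finger_force: 0.0
```

Request:
send_rows(rows=[[0, 0, 0, 0, 0, 0], [0, 0, 0, 0, 0, 0], [0, 0, 0, 0, 0, 0], [0, 0, 0, 0, 0, 0], [0, 0, 0, 0, 0, 0]], jaw=0, newtons=40)

```text
clock: 9.1
position: [0.5633, -0.2828, 0.0082]
eef_rot: [0.0, -0.05, 0.999, -0.0]
contact_force: [1.1, -1.1, 2.3]
grip_width: 0.507
finger_force: 43.1
```

Request:
send_rows(rows=[[0, 0, 0.1, 0, 0, 0], [0, 0.02, 0.25, 0, 0, 0], [-0.02, 0.15, 0.28, 0, 0, -0.0258], [-0.05, 0.3, 0.28, 0, 0, -0.0258], [-0.074, 0.45, 0.28, 0, 0, -0.0258]])

```text
clock: 9.72
position: [0.5323, -0.1007, 0.1194]
eef_rot: [-0.0, 0.032, 0.999, 0.0]
contact_force: [0.4, 0.5, -0.9]
grip_width: 0.509
finger_force: 42.7
```

Request:
send_rows(rows=[[0, 0.2, 0, 0, 0, 0], [0, 0.2, 0, 0, 0, 0], [0, 0.2, -0.1, 0, 0, 0], [0, 0.2, -0.13, 0, 0, 0], [0, 0.2, -0.13, 0, 0, 0]])

```text
clock: 10.35
position: [0.5325, -0.023, 0.0668]
eef_rot: [-0.001, 0.032, 0.999, 0.0]
contact_force: [-0.8, -0.2, -1.3]
grip_width: 0.509
finger_force: 42.6
```

Request:
send_rows(rows=[[0, 0, 0, 0, 0, 0]])

```text
clock: 10.48
position: [0.5343, -0.0233, 0.0689]
eef_rot: [0.001, 0.032, 0.999, -0.0]
contact_force: [0.2, 0.7, -0.6]
grip_width: 0.505
finger_force: 42.6
```

Next I go to y -0.0125 and z about 0.038, then touch down at about 0.033.

Request:
send_rows(rows=[[-0.002, 0.027, 0, 0, 0, 0], [-0.002, 0.027, -0.075, 0, 0, 0], [-0.002, 0.027, -0.075, 0, 0, 0], [-0.002, 0.027, -0.075, 0, 0, 0]])

```text
clock: 10.98
position: [0.5331, -0.0116, 0.0388]
eef_rot: [0.001, 0.031, 1.0, -0.0]
contact_force: [-0.3, 0.6, -0.8]
grip_width: 0.506
finger_force: 42.6
```

Request:
send_rows(rows=[[0, -0.002, -0.014, 0, 0, 0], [0, -0.002, -0.014, 0, 0, 0], [0, -0.002, -0.014, 0, 0, 0]])

```text
clock: 11.35
position: [0.5327, -0.0126, 0.0324]
eef_rot: [0.0, 0.031, 1.0, -0.0]
contact_force: [-0.7, 0.3, -0.6]
grip_width: 0.508
finger_force: 42.6
```

Request:
send_rows(rows=[[0, 0, 0, 0, 0, 0], [0, 0, 0, 0, 0, 0], [0, 0, 0, 0, 0, 0], [0, 0, 0, 0, 0, 0]], jaw=1)

```text
clock: 11.85
position: [0.5326, -0.0125, 0.0322]
eef_rot: [0.0, 0.031, 1.0, -0.0]
contact_force: [-0.2, 0.8, -0.6]
grip_width: 0.996
finger_force: 0.0
```

Request:
send_rows(rows=[[0, 0, 0.1, 0, 0, 0], [0, 0, 0.25, 0, 0, 0], [0, -0.15, 0.35, 0, 0, 0], [0, -0.3, 0.35, 0, 0, 0], [0, -0.45, 0.35, 0, 0, 0]])

```text
clock: 12.48
position: [0.533, -0.1912, 0.1735]
eef_rot: [0.001, 0.031, 1.0, -0.001]
contact_force: [0.8, 0.3, 1.1]
grip_width: 1.002
finger_force: 0.0
```

```bash
python3 - <<'E'
from h import *
s=state();print(s['position'])
o=[]
for n,(x,y) in dict(top=(190,140),scene=(180,140)).items():
    d,P=grab(n);plate(P,d['pixels'],'yellow');plate(P,d['pixels'],'blue',(200,150,330,260));o.append(d['pixels'][y:y+120,x:x+130,::-1])
cv2.imwrite('pics/c3.png',cv2.resize(np.hstack(o),None,fx=3,fy=3))
E
```

```text
[ 0.53302827 -0.19120826  0.17354288]
blue [239 196] 438 c [534.4 -13.2] mean [534.  -13.6  59.6] size [43.2 65.8] long axis deg -3.8
blue [221 188] 235 c [532.3 -14.6] mean [531.1 -16.7  59.5] size [44.6 66.1] long axis deg -3.1
```

View pics/c3.png

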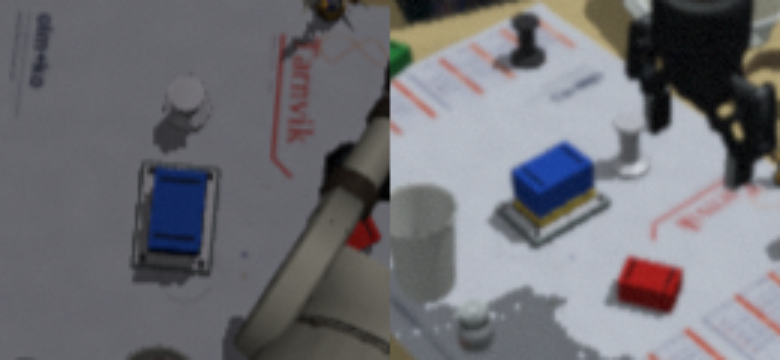

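The picture shows blue lying on yellow, squarely on the pad at (178,210) in the left half. The stack top measures 59.6 mm, the same as the pillar top, and the arm is clear.

Request:
send_rows(rows=[[0, 0, 0, 0, 0, 0], [0, 0, 0, 0, 0, 0]])

```text
clock: 12.82
position: [0.5325, -0.1879, 0.1718]
eef_rot: [-0.0, 0.031, 1.0, 0.0]
contact_force: [-0.2, 0.5, -0.3]
grip_width: 0.995
finger_force: 0.0
```

```bash
python3 -c "
from workcell import job
print(job.finish_job())"
```

```text
the job is handed in; nothing more can be done
None
```

The yellow (12 mm) and blue (36 mm) plates are stacked squarely on the pad, with the stack top measured at 59.6 mm against the 60 mm silver pillar; the job was handed in at about 13 s, and no verdict came back.

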